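# Unpack the core bit from its screw-cap tube and lay it in its case

### The arm

A 6-joint arm with a two-finger parallel gripper is mounted at the origin on the work surface. World frame = base frame: x ahead of the robot, y to its left, z up, the work surface at z = 0. Lengths are in m, angles in rad, forces in N, time in s.
With the tool pointing down it reaches from about 0.325 to 0.925 m from the base axis. Payload 3.1 kg.
Tool frame: the origin (TCP) lies midway between the tips of the shut fingers; the grasp point (between the pads) lies 19 mm behind it; z points along the fingers, y is the line along which they close (so a half turn about z gives the same grasp; the last joint's range is limited). The gripper opens to 85 mm and grips with 20 to 120 N. Pads are 22 mm wide; open, the fingers measure 114 mm over their backs; the gripper's body (76 mm by 85 mm) begins 54 mm behind the grasp point. The pads swing forward as they close: fully open they stand 13 mm farther back than shut.
Start: joints at [-1.279, 0.217, 1.613, -0, 1.311, -0.112], TCP at [0.246, -0.575, 0.231] pointing down, gripper open.
Joint ranges: [-2.75, 2.75], [-0.78, 2.1], [0.31, 2.55], [-1.13, 4.27], [0.13, 2.63], [-2.58, 2.58]. Speed limits (rad/s): [2.79, 2.79, 3.14, 3.14, 3.14, 3.14].

### API

Orientations are given as a rotation vector (axis times angle).
In Python, from station import monitor, vision, arm gives the robot as it stands. The module is installed in compiled form; this text tells all that it offers.
- The arm moves only by the shell command python3 -m jog 'ROWS' [OPENING]. ROWS is JSON, a list of rows, each a list of 4 numbers: the shift along the tool's x, y, z in units of 30 mm (1.0 is 30 mm), then the turn about the tool's z in units of 5 degrees (1.0 is 5 degrees). In form: [[x, y, z, spin], ...]. A call has exactly 8 rows; each row is the pose to reach, as a shift and turn from the pose commanded when the call began, along the tool's axes at that moment; what a row does not reach only later rows make up. A row lasts 1/10 s, in which the tool goes at most 50 mm and 8.59 degrees, less where a joint would pass 70% of its speed; a pose out of reach is approached as far as the arm can. A call with a gripper value outside its range is refused whole. OPENING is the closure, from 0 (fully open) to 1 (shut), set as the call begins (- or left out, the last holds). The fingers move at their own pace and stop on an object; the grip force is fixed at half the most. Time passes only in rows, so rows that repeat a pose let the fingers close, or fill a call up. It gives the time, the measured TCP pose, the force, the opening and the grip force at its end, in the units of the state.
- monitor.get_state(): the state, without advancing time (a new reading comes with each control period).
- vision.camera(name): name is "scene" or "top"; returns (picture, depth): 400x640x3 uint8, red, green, blue; 400x640 float32, m along the optical axis (not along the pixel's ray), 0 where there is no reading.
- vision.calibration(name): a dict with "intrinsics" (3x3 intrinsics, pixels), "eye" and "attitude" of the camera in the world. Camera axes: x right, y up, looking along -z (the intrinsics and any distortion apply to the point x, -y, -z); pixel columns grow to the right and rows downward; lengths in m; the calibration is good to about 2 mm. A picture is of the moment at which its call begins. calibration takes no time and is no camera call.
- arm.close_job(): hands the job in; it is judged then, once.
The state is a dict: "time_s": time; "qpos": joint angles; "qvel": joint speeds; "joint_efforts": joint torques, N m; "ee_pos": TCP position; "tool_rot": TCP orientation; "wrist_force": force on the tool from outside, world axes, zero at the start; "ft_torque": the same for the moment, N m; "finger_gap": finger opening in m; "grip_force": force on a finger pad.
Only numpy, scipy, OpenCV 4.12 (cv2) and the standard library are available. Lean on these libraries where they do the work, as an engineer would, in place of code of your own. Each camera call takes 0.05 s, during which the arm holds its last target. There are 200 camera calls.

### The job

One of the tubes in the rack has a round screw cap: unscrew that cap until it comes free, and stand it on the bench on its open rim. Draw the core bit out of the tube and lay it down on the bench, then pick it up again across the middle and lay it fully home in the empty recess of the green case, with its barrel in the wide part and its shank in the narrow part. Do not knock over or push about the battery pack, the tape measure and the spray can.

Things in the scene. Friction and masses are not known exactly. Their poses are not given: they have to be found in the camera images.
- rack: Fixed black rack, 276 mm long (x) by 92 wide (y) by 45 high, origin under its centre. Three square pockets in a row along x at -88, 0 and +88 mm, one upright tube in each. The tubes are wedged fast: they neither turn nor lift. Which tube stands in which pocket varies; rack and case may change sides (left, right).
- tube: The screw tube, fixed in the rack: light grey body 62 mm square up to 83 mm above the bench, then a round threaded neck 44 mm across (53 over the thread). Origin under its centre, 8 mm above the bench. Right-hand thread: turned anticlockwise seen from above, the cap loosens and rises 16 mm per turn.
- tube_mouth (a point): Centre of the screw tube's mouth, on the rim of its neck (under the cap), 113 mm above the bench; z up. The bore is 39 mm wide and 99 mm deep. A rubber seal ring on the rim springs up 3 mm when the cap is off.
- cap_center (a point): Centre (half-way up) of the loose round fluted grey screw cap; z along its axis to its closed top. 62 to 63 mm across, 82 high, 90 g, open below. Screwed home its centre is 14 mm above tube_mouth. Hand tight: about 0.3 N m to start, easy after a fifth of a turn; free after 0.62 turn (222 degrees), risen 10 mm. Then it lifts straight off, over the bit's shank.
- tube_b: Closed neighbour tube, fixed in the rack: body 62 mm square, square push-on cap 60 mm square, top 168 mm above the bench, as high as the screw cap. Origin under its centre, 8 mm above the bench. Leave alone.
- tube_c: The other closed neighbour tube, the same as tube_b.
- bit_center (a point): Centre (half-way along, on the axis) of the loose steel core bit; z along it from crown to shank. 145 mm long, about 0.32 kg. From the crown: barrel 28 mm across for 85 mm, hexagon collar 30 over flats for 14, shank 19 across for 46. Stands crown down in the tube, may lean 4 degrees; the shank's 46 mm stand above the mouth. Lying on the bench it does not roll; axis 15 mm up.
- bit_crown (a point): The crown end of the core bit, on its axis: 72.5 mm from bit_center. The bit balances at bit_center.
- recess (a point): Where bit_center comes when the bit lies fully home in the case's empty recess, 34 mm above the bench; axes of the case. The bit lies along x, crown to +x. Recess 158 mm long; 36 wide for the barrel beyond x = +30, 26 wide for the shank beyond x = -30. Between them a finger notch, open 59 mm to either side in y and down to 6 mm above the bench: only there is room for fingers.
- case: Fixed green base of a core-bit case, lid lifted off, 220 mm (x) by 170 (y), rim 56 mm high, its grey insert's top 50 mm above the bench. Origin under its centre, straight below the recess point. Catches and a handle stand out 25 mm on its -x side.
- battery: Loose black slide-on battery pack, 115 mm (x) by 75 (y), 62 high, 0.63 kg, origin under its centre. Bystander.
- tape: Loose grey tape measure, 78 mm (x) by 46 (y), 74 high, 0.38 kg, origin under its centre. Bystander.
- can: Loose spray can standing upright, 65 mm in diameter, 189 high, 0.36 kg, origin under its centre. Bystander.

How it is judged:
On the way, in this order (a step that is already met when the one before it is completed fails the run):
1. the cap is unscrewed and lifted clear above the tube (z of cap_center in the frame of tube_mouth above 0.06 m), for 0.1 s.
2. the cap stands on the bench on its open rim, let go (height (world z) of cap_center between 0.036 and 0.046 m and angle between cap_center's own z axis and vertical below 0.15 rad and contact force between the fingers and cap below 0.3 N), for 0.2 s.
3. the bit lies on the bench, let go (height (world z) of bit_center below 0.025 m and angle between bit_center's own z axis and vertical between 1.3 and 1.84 rad and contact force between the fingers and bit below 0.3 N and linear speed of bit below 0.05 m/s), for 0.2 s.
At the end, for the whole second after the job is handed in: The bit lies at rest in the recess, crown to the case's +x: its centre within 10 mm sideways and 5 mm in height of the recess point, its axis within 0.12 rad of the case's x; the cap stands at rest on the bench on its open rim, upright within 0.15 rad (horizontal distance between bit_center and recess below 0.01 m and z of bit_center in the frame of recess between -0.005 and 0.005 m and angle between the z axis of bit_center and the x axis of recess, either way round below 0.12 rad and x of bit_crown in the frame of recess above 0.05 m and linear speed of each of bit, cap below 0.02 m/s and height (world z) of cap_center between 0.036 and 0.046 m and angle between cap_center's own z axis and vertical below 0.15 rad); the robot touches nothing.
It fails at once if the battery pack, tape measure or spray can is pushed more than 30 mm or tipped (distance of any of battery, tape, can from where it was at the start of the episode above 0.03 m or angle between any of can, tape, battery's own z axis and vertical above 0.3 rad).
It also fails if it takes over 72 s, if anything falls off the work surface, if the arm or the gripper's body presses on something with over 40 N, if the wrist force passes 120 N, or if a joint passes its speed limit or range.

## Working session

There is one attempt and no reset: what is moved stays moved. The work goes in short steps, Python scripts to look and compute and a shell command to move; the robot and the scene stay as the last step left them, time stands still between calls to the robot, and variables do not carry over. Pictures are saved under pics/ and viewed, at most 10 in all, crops included, and the job is handed in when it is done.

```bash
mkdir -p pics
cat > h.py <<'E'
import numpy as np, cv2
from scipy.spatial.transform import Rotation as R
from station import monitor, vision, arm
def cam(n):
    p,d=vision.camera(n); c=vision.calibration(n); return p,d,c
def att(c):
    a=np.array(c['attitude'],float)
    return a if a.shape==(3,3) else R.from_rotvec(a).as_matrix()
def cloud(d,c):
    K=np.array(c['intrinsics']); v,u=np.mgrid[:d.shape[0],:d.shape[1]]
    P=np.stack([(u-K[0,2])/K[0,0]*d,-(v-K[1,2])/K[1,1]*d,-d],-1)
    W=P@att(c).T+np.array(c['eye']); W[d==0]=np.nan; return W
def ray(u,v,c,z):
    K=np.array(c['intrinsics']); r=att(c)@np.array([(u-K[0,2])/K[0,0],-(v-K[1,2])/K[1,1],-1]); e=np.array(c['eye'])
    return e+r*(z-e[2])/r[2]
def save(n,p): cv2.imwrite('pics/'+n+'.png',p[:,:,::-1])
E
python3 - <<'E'
from h import *
s=monitor.get_state(); print(s)
for n in('scene','top'):
    p,d,c=cam(n); print(n,c,(d==0).mean()); save(n+'0',p); np.savez(n+'0.npz',p=p,d=d)
E
```

```text
{'time_s': 0.0, 'qpos': array([-1.27919469e+00,  2.17782734e-01,  1.61494581e+00, -2.15061184e-05,
        1.31130342e+00, -1.12211288e-01]), 'qvel': array([ 5.90624647e-04, -1.73809238e-03,  1.28472826e-03,  1.76215223e-03,
       -9.23215436e-04,  4.52444990e-05]), 'joint_efforts': array([-1.49306641e-05, -3.96844018e+01, -3.03851831e+01, -1.46508928e-04,
        9.72379261e-03,  7.80524658e-06]), 'ee_pos': array([ 0.24534875, -0.57393141,  0.22994446]), 'tool_rot': array([-3.07539437e+00, -6.29528598e-01,  3.75440151e-04]), 'wrist_force': array([-0.00960905, -0.42572665,  0.0419028 ]), 'ft_torque': array([ 0.04421286,  0.00999271, -0.02903173]), 'grip_force': 0.0, 'finger_gap': 0.08542586514452395}
scene {'intrinsics': array([[469.54880081,   0.        , 327.94504208],
       [  0.        , 469.54880081, 200.26291565],
       [  0.        ,   0.        ,   1.        ]]), 'eye': array([0.77960282, 0.53343502, 0.85423924]), 'attitude': array([0.18572576, 0.9140775 , 2.60136207])} 0.0038359375
top {'intrinsics': array([[440.72379539,   0.        , 324.8676652 ],
       [  0.        , 440.72379539, 204.93710628],
       [  0.        ,   0.        ,   1.        ]]), 'eye': array([ 0.44601698, -0.00460864,  1.23692063]), 'attitude': array([ 0.07756056, -0.07281832, -1.58117093])} 0.00401171875
```

View pics/scene0.png

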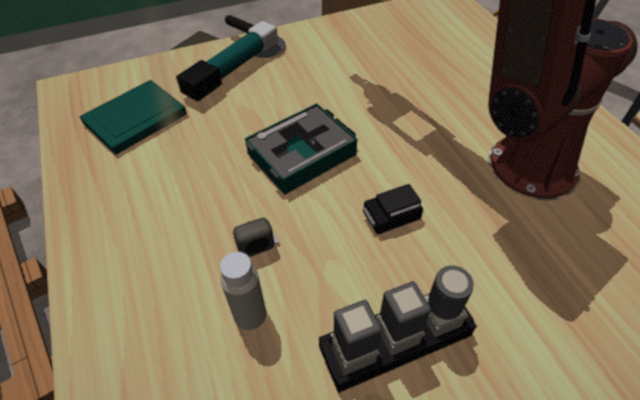

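View pics/top0.png

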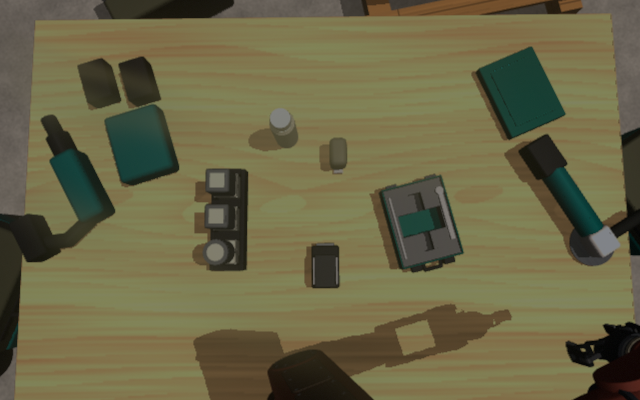

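Scene view: the round cap is at (453,283), the nearest tube to the robot; the square caps are at (405,300) and (356,320). The can is at (240,275), the tape at (255,236), the battery at (393,207) and the case at (302,147). Top view: the cap is at (217,252), the case at (422,222) with its handle at (432,265), the battery at (326,266), the can at (283,125) and the tape at (338,153).

```bash
cat > m.py <<'E'
from h import *
D={n:np.load(n+'0.npz') for n in('scene','top')}
C={n:vision.calibration(n) for n in D}
W={n:cloud(D[n]['d'],C[n]) for n in D}
E
python3 - <<'E'
from m import *
for n in D:
    w=W[n]; 
    def rep(name,m):
        m=m.astype(np.uint8); k,l,st,ct=cv2.connectedComponentsWithStats(m)
        for i in range(1,k):
            if st[i,4]<40: continue
            q=w[l==i]; r=cv2.minAreaRect((q[:,:2]*1000).astype(np.float32))
            print(n,name,st[i,4],'px',ct[i].round(),'med',np.nanmedian(q,0).round(4),'rect',np.round(r[0],1),np.round(r[1],1),round(r[2],1),'z',np.round(np.nanpercentile(q[:,2],[5,95]),3))
    box=(w[...,0]>.3)&(w[...,0]<.95)&(abs(w[...,1])<.5)
    rep('hi',box&(w[...,2]>.160)&(w[...,2]<.2))
    rep('mid',box&(w[...,2]>.035)&(w[...,2]<.09))
    print(n,'bench z',np.nanmedian(w[box][abs(w[box][:,2])<.02][:,2]))
big=[]
for n,(x0,y0) in {'scene':(230,90),'top':(355,165)}.items():
    big.append(cv2.resize(D[n]['p'][y0:y0+115,x0:x0+140],None,fx=2.8,fy=2.8,interpolation=cv2.INTER_CUBIC))
save('case',np.clip(np.hstack(big).astype(float)*1.6,0,255).astype(np.uint8))
E
```

```text
scene hi 901 px [236. 269.] med [0.7653 0.1147 0.188 ] rect [764.9 107.3] [50.1 50.8] 0.2 z [0.165 0.19 ]
scene hi 1073 px [453. 283.] med [0.4433 0.2676 0.1684] rect [441.6 265.8] [62.5 61.7] 68.0 z [0.163 0.171]
scene hi 1282 px [406. 302.] med [0.5317 0.2676 0.1676] rect [529.4 265.4] [59.3 59.6] 88.9 z [0.163 0.17 ]
scene hi 1388 px [356. 322.] med [0.6184 0.2669 0.1676] rect [616.6 264.4] [59.6 60.7] 89.4 z [0.163 0.17 ]
scene mid 4236 px [300. 143.] med [ 0.5201 -0.2539  0.0503] rect [ 510.  -262.1] [247.1 175.9] 14.2 z [0.039 0.056]
scene mid 1565 px [393. 205.] med [0.4049 0.0112 0.0582] rect [399.6   0.8] [115.2  76.6] 1.9 z [0.038 0.064]
scene mid 989 px [252. 234.] med [ 0.7092 -0.0238  0.07  ] rect [707.4 -36.9] [77.9 49.4] 0.9 z [0.04  0.075]
scene mid 476 px [248. 312.] med [0.7662 0.1346 0.064 ] rect [765.3 126.3] [26.8 63.4] 89.0 z [0.038 0.088]
scene mid 3815 px [393. 346.] med [0.5592 0.2945 0.0456] rect [528.8 265.1] [ 92.5 278.6] 89.1 z [0.039 0.082]
scene bench z -8.62285781885741e-05
top hi 385 px [280. 119.] med [0.7592 0.1049 0.1879] rect [762.1 106.4] [49.7 4
[... 437 characters left out ...]
7 0.063]
top mid 2073 px [153. 144.] med [0.7256 0.462  0.0687] rect [742.7 478.5] [189.8  98.8] 16.2 z [0.045 0.073]
top mid 115 px [287. 139.] med [0.7349 0.0967 0.0631] rect [745.5 100.6] [29.8 64.3] 19.4 z [0.039 0.088]
top mid 502 px [337. 152.] med [ 0.7012 -0.0364  0.0713] rect [704.7 -37.7] [46.3 79.4] 89.2 z [0.058 0.077]
top mid 1620 px [233. 224.] med [0.4966 0.2353 0.0455] rect [526.9 263.9] [ 92.  277.8] 89.3 z [0.04  0.081]
top mid 4152 px [421. 223.] med [ 0.5014 -0.2628  0.0503] rect [ 509.3 -261.2] [243.1 171.4] 13.9 z [0.045 0.056]
top mid 1190 px [325. 266.] med [0.3966 0.0004 0.0591] rect [398.4   1.3] [ 73.1 117.9] 89.2 z [0.038 0.065]
top bench z -0.00018935886719495532
```

View pics/case.png

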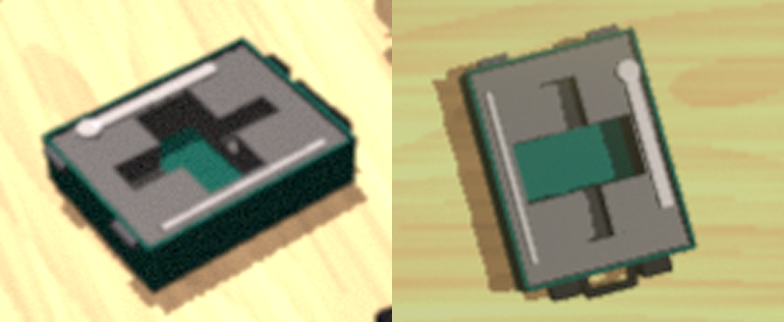

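The case's wide recess end is opposite the handle (upper left in the right-hand crop), so case yaw is about +14°. The depth clouds from the two views agree: the cap centre is at about (0.440, 0.2655) with its top at 0.168. Next I refine the case pose and set up the move helper.

```bash
cat >> h.py <<'E'
def go(x=None,y=None,z=None,dyaw=0,tcp=None):
    """units to type for TCP target (world) and yaw change in deg (anticlockwise from above positive)"""
    s=monitor.get_state(); Rt=R.from_rotvec(s['tool_rot']).as_matrix(); p=np.array(s['ee_pos'])
    t=np.array([p[i] if v is None else v for i,v in enumerate((x,y,z))])
    print('t',round(s['time_s'],2),'ee',p.round(4),'q',np.round(s['qpos'],2),'toolx yaw',round(np.degrees(np.arctan2(Rt[1,0],Rt[0,0])),1),'tooly yaw',round(np.degrees(np.arctan2(Rt[1,1],Rt[0,1])),1),'tz',Rt[:,2].round(3))
    print('units',(Rt.T@(t-p)/.03).round(2),'spin',round(-dyaw/5,2))
E
python3 - <<'E'
from m import *
for n in D:
    w=W[n].reshape(-1,3); P=w[(abs(w[:,0]-.52)<.17)&(abs(w[:,1]+.26)<.15)&(w[:,2]>.044)&(w[:,2]<.06)]
    # yaw from the insert/rim without handle: iterate
    a=14.0
    for it in range(1):
        best=None
        for a in np.arange(11,17.1,.25):
            r=np.radians(a); u=P[:,:2]@np.array([[np.cos(r),-np.sin(r)],[np.sin(r),np.cos(r)]])
            k=np.percentile(u[:,1],[.7,99.3]); 
            if best is None or k[1]-k[0]<best[0]: best=(k[1]-k[0],a,k.copy(),u)
    L,a,k,u=best; m=(u[:,1]>k[0]+8)&(u[:,1]<k[1]-8)
    x1=np.percentile(u[m][:,0],99.7)
    h=np.histogram(u[m][:,0],bins=np.arange(u[m][:,0].min(),x1+.005,.005))
    r=np.radians(a); c=np.array([[np.cos(r),-np.sin(r)],[np.sin(r),np.cos(r)]])@[x1-.11,k.mean()]
    print(n,'yaw',a,'width',L,'centre',c.round(4),'xmin hist',h[0][:9],'x extent',x1-u[:,0].min())
    q=w[(abs(w[:,0]-.52)<.1)&(abs(w[:,1]+.26)<.08)&(w[:,2]>0)&(w[:,2]<.012)]; print(' notch floor',q.mean(0).round(4),np.percentile(q[:,2],[10,90]).round(4))
go(.4402,.2655,.215)
E
```

```text
Traceback (most recent call last):
IndexError: index -1 is out of bounds for axis 0 with size 0
```

Run:
```python
from m import *
for n in D:
    w=W[n].reshape(-1,3); P=w[(abs(w[:,0]-.52)<.17)&(abs(w[:,1]+.26)<.15)&(w[:,2]>.044)&(w[:,2]<.06)]
    best=None
    for a in np.arange(11,17.1,.25):
        r=np.radians(a); M=np.array([[np.cos(r),-np.sin(r)],[np.sin(r),np.cos(r)]]); u=P[:,:2]@M
        k=np.percentile(u[:,1],[.7,99.3])
        if best is None or k[1]-k[0]<best[0]: best=(k[1]-k[0],a,k,u,M)
    L,a,k,u,M=best; m=(u[:,1]>k[0]+.008)&(u[:,1]<k[1]-.008)
    x1=np.percentile(u[m][:,0],99.7); c=M@[x1-.11,k.mean()]
    h=np.histogram(u[m][:,0],bins=np.arange(x1-.25,x1-.19,.005))[0]
    print(n,'yaw',a,'width',L,'centre',c.round(4),'hist -x edge (220mm = bin 6)',h)
    for lo,hi in((0,.012),(.044,.053)):
        q=w[(abs(w[:,0]-.52)<.1)&(abs(w[:,1]+.26)<.08)&(w[:,2]>lo)&(w[:,2]<hi)]
        print(' z',np.median(q[:,2]).round(4))
    q=w[(abs(w[:,0]-.52)<.1)&(abs(w[:,1]+.26)<.08)&(w[:,2]<.046)]
    v=(q[:,:2]-c)@M; print(' hole extents in case frame (x,y pct 1,99)',np.percentile(v,[1,99],axis=0).round(3).tolist())
go(.4402,.2655,.225)
```

```text
scene yaw 14.25 width 0.17015720892886543 centre [ 0.522  -0.2581] hist -x edge (220mm = bin 6) [  0   7  28  13  10 137  79  85  85  81  85]
 z 0.0059
 z 0.05
 hole extents in case frame (x,y pct 1,99) [[-0.085, -0.063], [0.107, 0.094]]
top yaw 13.75 width 0.168423659596179 centre [ 0.5184 -0.2584] hist -x edge (220mm = bin 6) [  0   5  32  31  35 112 108 106 105 105 103]
 z 0.0056
 z 0.0497
 hole extents in case frame (x,y pct 1,99) [[-0.087, -0.061], [0.086, 0.091]]
t 0.1 ee [ 0.2454 -0.574   0.2301] q [-1.28  0.22  1.61 -0.    1.31 -0.11] toolx yaw 23.1 tooly yaw -66.9 tz [-0.001  0.002 -1.   ]
units [ 16.97 -23.18   0.22] spin 0.0
```

```bash
python3 -m jog '[[0.5,-0.7,0,0],[1.3,-1.8,0,0],[2.2,-3,0,0],[3.2,-4.3,0,0],[4.2,-5.7,0,0],[5.2,-7,0,0],[6.2,-8.4,0,0],[7.1,-9.7,0,0]]' 0
python3 -m jog '[[1,-1.3,0,0.8],[2,-2.7,0,1.6],[2.9,-4,0,2.4],[3.9,-5.4,0,3.2],[4.9,-6.7,0,4],[5.8,-7.9,0,4.8],[6.6,-9,0,5.6],[7.3,-9.9,0,6.4]]'
python3 -c "
from h import *
go(.4402,.2655,.215)"
```

```text
time_s: 0.9
ee_pos: [0.3269, -0.2213, 0.2308]
tool_rot: [-3.078, -0.629, -0.0]
wrist_force: [0.5, -0.6, 0.5]
finger_gap: 0.0854
grip_force: 0.0
time_s: 1.7
ee_pos: [0.4114, 0.1381, 0.231]
tool_rot: [-3.132, 0.244, 0.001]
wrist_force: [-0.2, -1.4, 0.5]
finger_gap: 0.085
grip_force: 0.0
t 1.7 ee [0.4114 0.1381 0.231 ] q [ 0.16 -0.21  2.04  0.    1.31  1.89] toolx yaw -8.9 tooly yaw -98.9 tz [-0.  0. -1.]
units [ 0.29 -4.35  0.53] spin 0.0
```

```bash
python3 -m jog '[[0.1,-0.8,0,0],[0.1,-1.6,0,0],[0.2,-2.4,0,0],[0.2,-3.2,0,0],[0.2,-3.8,0,0],[0.2,-4.1,0,0],[0.2,-4.1,0,0],[0.2,-4.1,0,0]]'
python3 -c "
from h import *
go(.4402,.2655,.115)"
```

```text
time_s: 2.5
ee_pos: [0.4364, 0.2557, 0.2309]
tool_rot: [3.131, -0.243, -0.001]
wrist_force: [0.9, 0.2, 0.4]
finger_gap: 0.0857
grip_force: 0.0
t 2.5 ee [0.4364 0.2557 0.2309] q [ 0.39 -0.04  1.89 -0.    1.29  2.12] toolx yaw -8.9 tooly yaw -98.9 tz [-0.001 -0.001 -1.   ]
units [ 0.08 -0.34  3.86] spin 0.0
```

```bash
python3 -m jog '[[0.08,-0.34,0.2,0],[0.08,-0.34,0.8,0],[0.08,-0.34,1.5,0],[0.08,-0.34,2.2,0],[0.08,-0.34,2.9,0],[0.08,-0.34,3.5,0],[0.08,-0.34,3.86,0],[0.08,-0.34,3.86,0]]'
python3 -m jog '[[0,0,0,0],[0,0,0,0],[0,0,0,0],[0,0,0,0],[0,0,0,0],[0,0,0,0],[0,0,0,0],[0,0,0,0]]' 1
python3 -c "
from h import *
go(.4402,.2655,.115);s=monitor.get_state();print(s['wrist_force'],s['ft_torque'],s['finger_gap'])"
```

```text
time_s: 3.3
ee_pos: [0.4393, 0.2652, 0.1134]
tool_rot: [3.13, -0.244, -0.006]
wrist_force: [0.2, 0.5, -0.6]
finger_gap: 0.0851
grip_force: 0.0
time_s: 4.1
ee_pos: [0.4413, 0.2649, 0.1173]
tool_rot: [3.13, -0.242, 0.002]
wrist_force: [-0.7, -4.4, 3.7]
finger_gap: 0.0613
grip_force: 64.7
t 4.1 ee [0.4413 0.2649 0.1173] q [ 0.41  0.11  1.96 -0.    1.06  2.13] toolx yaw -8.8 tooly yaw -98.8 tz [ 0.001 -0.003 -1.   ]
units [-0.04 -0.02  0.08] spin 0.0
[-0.73277446 -4.38779577  3.69395314] [-0.7690898   0.25297174  0.02498728] 0.06130312026555671
```

```bash
python3 -m jog '[[0,0,-0.01,-1],[0,0,-0.02,-2.4],[0,0,-0.03,-4],[0,0,-0.04,-5.6],[0,0,-0.055,-7.2],[0,0,-0.065,-8.8],[0,0,-0.075,-10.4],[0,0,-0.09,-12]]'
python3 -m jog '[[0,0,-0.01,-1.6],[0,0,-0.025,-3.2],[0,0,-0.035,-4.8],[0,0,-0.05,-6.4],[0,0,-0.06,-8],[0,0,-0.07,-9.6],[0,0,-0.085,-11.2],[0,0,-0.095,-12.8]]'
python3 - <<'E'
from h import *
go(.4402,.2655);s=monitor.get_state();print(s['wrist_force'],s['ft_torque'],s['finger_gap'])
for n in('scene','top'):
    p,d,c=cam(n); w=cloud(d,c); print(n,'z max of cap?', np.nanmedian(w[...,2][(abs(w[...,0]-.44)<.02)&(abs(w[...,1]-.2655)<.02)]))
    if n=='scene': save('turn',cv2.resize(p[200:400,300:560],None,fx=2.5,fy=2.5))
E
```

```text
time_s: 4.9
ee_pos: [0.4418, 0.2669, 0.1196]
tool_rot: [-2.83, -1.363, -0.006]
wrist_force: [0.4, 1.4, -1.7]
finger_gap: 0.0622
grip_force: 65.6
time_s: 5.7
ee_pos: [0.4392, 0.2674, 0.1216]
tool_rot: [-1.677, -2.652, -0.002]
wrist_force: [-4.0, 3.2, -0.7]
finger_gap: 0.0612
grip_force: 65.7
t 5.7 ee [0.4392 0.2674 0.1216] q [ 0.41  0.11  1.96  0.    1.07 -0.04] toolx yaw 115.4 tooly yaw 25.4 tz [-0.003  0.003 -1.   ]
units [-0.07  0.   -0.  ] spin 0.0
[-4.03758947  3.19656608 -0.73933448] [ 0.70882881  0.82049232 -0.07584622] 0.06124523502038337
scene z max of cap? 0.4624142737871687
top z max of cap? 0.4620492913828127
```

View pics/turn.png

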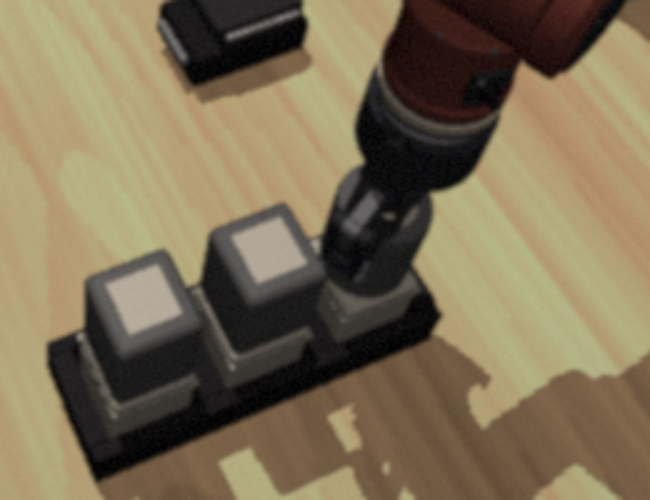

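The crop shows the fingers on the cap at about (375,235), with the cap still on the tube. Forces are low, so I keep turning.

```bash
python3 -m jog '[[0,0,-0.01,-1.6],[0,0,-0.025,-3.2],[0,0,-0.035,-4.8],[0,0,-0.05,-6.4],[0,0,-0.06,-8],[0,0,-0.07,-9.6],[0,0,-0.085,-11.2],[0,0,-0.095,-12.8]]'
python3 -m jog '[[0,0,-0.01,-1.6],[0,0,-0.025,-3.2],[0,0,-0.035,-4.8],[0,0,-0.05,-6.4],[0,0,-0.06,-8],[0,0,-0.07,-9.6],[0,0,-0.08,-10.8],[0,0,-0.08,-10.8]]'
python3 -m jog '[[0,0,-0.03,0],[0,0,-0.07,0],[0,0,-0.12,0],[0,0,-0.18,0],[0,0,-0.24,0],[0,0,-0.3,0],[0,0,-0.3,0],[0,0,-0.3,0]]'
python3 -c "
from h import *
go(.37,.135,.23)"
```

```text
time_s: 6.6
ee_pos: [0.4376, 0.2658, 0.1236]
tool_rot: [-0.018, -3.134, 0.001]
wrist_force: [-6.5, 0.2, 1.5]
finger_gap: 0.0617
grip_force: 65.9
time_s: 7.4
ee_pos: [0.4388, 0.2639, 0.1259]
tool_rot: [1.404, -2.804, 0.004]
wrist_force: [-4.6, -5.4, 0.3]
finger_gap: 0.0617
grip_force: 65.8
time_s: 8.2
ee_pos: [0.4387, 0.2644, 0.1343]
tool_rot: [1.402, -2.805, 0.002]
wrist_force: [-3.7, -4.4, -3.1]
finger_gap: 0.0614
grip_force: 66.4
t 8.2 ee [0.4387 0.2644 0.1343] q [ 0.41  0.09  1.95 -0.    1.1  -2.09] toolx yaw -126.9 tooly yaw 143.1 tz [-0.005 -0.004 -1.   ]
units [ 4.84 -0.75 -3.16] spin 0.0
```

```bash
python3 -m jog '[[0,0,-0.2,0],[0,0,-0.6,0],[0,0,-1.1,0],[0,0,-1.7,0],[0,0,-2.3,0],[0,0,-2.9,0],[0,0,-3.3,0],[0,0,-3.4,0]]'
python3 -m jog '[[0.5,-0.1,0,0],[1.3,-0.2,0,0],[2.2,-0.35,0,0],[3.1,-0.5,0,0],[3.9,-0.6,0,0],[4.5,-0.7,0,0],[4.8,-0.75,0,0],[4.84,-0.75,0,0]]'
python3 - <<'E'
from h import *
go(.37,.135,.04);s=monitor.get_state();print(s['wrist_force'])
p,d,c=cam('scene'); w=cloud(d,c); save('lift',cv2.resize(p[140:400,260:600],None,fx=2,fy=2))
p,d,c=cam('top'); w=cloud(d,c)
m=(abs(w[...,0]-.44)<.035)&(abs(w[...,1]-.2655)<.035)&(w[...,2]>.1); print('over tube', np.nanpercentile(w[m],[5,50,95],axis=0).round(4).tolist())
E
```

```text
time_s: 9.0
ee_pos: [0.4433, 0.2675, 0.2424]
tool_rot: [-1.401, 2.801, -0.0]
wrist_force: [0.0, 0.3, -0.2]
finger_gap: 0.0615
grip_force: 75.6
time_s: 9.8
ee_pos: [0.3707, 0.1355, 0.2367]
tool_rot: [1.402, -2.81, -0.0]
wrist_force: [0.3, 0.5, -1.0]
finger_gap: 0.0615
grip_force: 75.6
t 9.8 ee [0.3707 0.1355 0.2367] q [ 0.17 -0.32  2.11  0.    1.34 -2.32] toolx yaw -127.0 tooly yaw 143.0 tz [-0.001 -0.    -1.   ]
units [0.02 0.   6.56] spin 0.0
[ 0.29199719  0.49199429 -0.96828514]
over tube [[0.4169, 0.2438, 0.1017], [0.4395, 0.2606, 0.1139], [0.4607, 0.2833, 0.1587]]
```

View pics/lift.png

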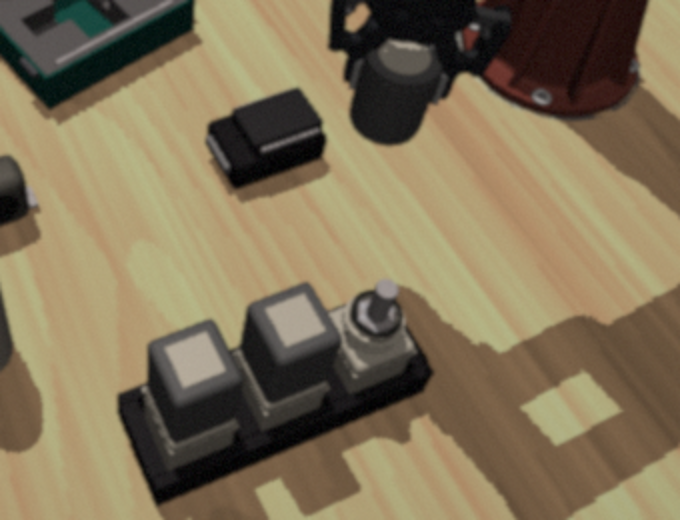

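The cap is held in the gripper at (395,95). The bit's shank stands in the open tube at (385,290). I now lower the cap onto the bench.

```bash
python3 -m jog '[[0,0,0.4,0],[0,0,1.2,0],[0,0,2.2,0],[0,0,3.3,0],[0,0,4.4,0],[0,0,5.4,0],[0,0,6.2,0],[0,0,6.5,0]]'
python3 -m jog '[[0,0,0.03,0],[0,0,0.06,0],[0,0,0.1,0],[0,0,0.13,0],[0,0,0.16,0],[0,0,0.2,0],[0,0,0.2,0],[0,0,0.2,0]]'
python3 - <<'E'
from h import *
go(.37,.135,.031)
p,d,c=cam('top'); w=cloud(d,c)
m=(abs(w[...,0]-.44)<.025)&(abs(w[...,1]-.2655)<.025)&(w[...,2]>.15)&(w[...,2]<.17); print('bit top',m.sum(), w[m].mean(0).round(4))
p,d,c=cam('scene'); w=cloud(d,c)
for lo,hi in((.154,.164),(.120,.150)):
    m=(abs(w[...,0]-.44)<.025)&(abs(w[...,1]-.2655)<.025)&(w[...,2]>lo)&(w[...,2]<hi); print(lo,m.sum(), w[m].mean(0).round(4),w[m].min(0).round(3),w[m].max(0).round(3))
E
```

```text
time_s: 10.7
ee_pos: [0.3686, 0.1363, 0.039]
tool_rot: [1.404, -2.803, -0.003]
wrist_force: [-1.0, 0.0, -1.1]
finger_gap: 0.0612
grip_force: 75.6
time_s: 11.5
ee_pos: [0.3715, 0.1363, 0.0364]
tool_rot: [-1.405, 2.81, 0.0]
wrist_force: [1.8, -0.8, -1.5]
finger_gap: 0.0613
grip_force: 75.6
t 11.5 ee [0.3715 0.1363 0.0364] q [ 0.17  0.01  2.27  0.    0.87 -2.32] toolx yaw -126.9 tooly yaw 143.1 tz [ 0.  0. -1.]
units [0.07 0.01 0.18] spin 0.0
bit top 53 [0.4392 0.2649 0.1576]
0.154 103 [0.4418 0.266  0.1583] [0.431 0.257 0.154] [0.45  0.274 0.162]
0.12 106 [0.4466 0.2694 0.1352] [0.436 0.26  0.12 ] [0.452 0.275 0.15 ]
```

```bash
python3 -m jog '[[0,0,0.03,0],[0,0,0.06,0],[0,0,0.09,0],[0,0,0.12,0],[0,0,0.15,0],[0,0,0.17,0],[0,0,0.17,0],[0,0,0.17,0]]'
```

```text
time_s: 12.4
ee_pos: [0.3715, 0.1364, 0.0312]
tool_rot: [1.405, -2.81, -0.0]
wrist_force: [0.2, -0.2, -0.3]
finger_gap: 0.0616
grip_force: 75.6
```

```bash
python3 -m jog '[[0,0,0.02,0],[0,0,0.04,0],[0,0,0.06,0],[0,0,0.07,0],[0,0,0.07,0],[0,0,0.07,0],[0,0,0.07,0],[0,0,0.07,0]]'
```

```text
time_s: 13.2
ee_pos: [0.3718, 0.1365, 0.0308]
tool_rot: [1.405, -2.809, -0.0]
wrist_force: [-6.6, -1.8, 15.0]
finger_gap: 0.0616
grip_force: 77.1
```

```bash
python3 -m jog '[[0,0,-0.05,0],[0,0,-0.05,0],[0,0,-0.05,0],[0,0,-0.05,0],[0,0,-0.05,0],[0,0,-0.3,0],[0,0,-1,0],[0,0,-2,0]]' 0
python3 -m jog '[[0,0,-1,2],[0,0,-2,4],[0,0,-3,6],[0,0,-4,8],[0,0,-4.8,9.6],[0,0,-5,10],[0,0,-5,10.4],[0,0,-5,10.4]]'
python3 - <<'E'
from h import *
go(.4405,.2655,.235,dyaw=0)
for n in('top','scene'):
    p,d,c=cam(n); w=cloud(d,c)
    m=(abs(w[...,0]-.37)<.06)&(abs(w[...,1]-.135)<.06)&(w[...,2]>.07)&(w[...,2]<.095); print(n,'cap top',m.sum(), w[m].mean(0).round(4),np.percentile(w[m][:,2],[5,95]))
E
```

```text
time_s: 14.0
ee_pos: [0.3697, 0.136, 0.0886]
tool_rot: [1.403, -2.806, -0.002]
wrist_force: [1.0, 0.3, 1.1]
finger_gap: 0.0852
grip_force: 0.0
time_s: 14.8
ee_pos: [0.3717, 0.1364, 0.24]
tool_rot: [-0.031, 3.14, 0.0]
wrist_force: [-0.0, -0.9, -0.1]
finger_gap: 0.0856
grip_force: 0.0
t 14.8 ee [0.3717 0.1364 0.24  ] q [ 0.17 -0.32  2.11 -0.    1.35 -1.42] toolx yaw -178.9 tooly yaw 91.1 tz [ 0.001  0.    -1.   ]
units [-2.38  4.26  0.17] spin 0.0
top cap top 136 [0.3883 0.1265 0.0818] [0.07666966 0.08569423]
scene cap top 745 [0.3789 0.1417 0.0811] [0.0738672  0.08411998]
```

```bash
python3 -m jog '[[-0.3,0.5,0,0],[-0.8,1.4,0,0],[-1.3,2.3,0,0],[-1.8,3.2,0,0],[-2.2,3.9,0,0],[-2.36,4.24,0,0],[-2.36,4.24,0,0],[-2.36,4.24,0,0]]'
python3 -c "
from h import *
go(.4405,.2655,.122)"
```

```text
time_s: 15.7
ee_pos: [0.4391, 0.2643, 0.2386]
tool_rot: [0.032, -3.14, 0.002]
wrist_force: [0.3, 0.1, 0.4]
finger_gap: 0.0854
grip_force: 0.0
t 15.7 ee [0.4391 0.2643 0.2386] q [ 0.41 -0.03  1.87 -0.    1.31 -1.19] toolx yaw -178.8 tooly yaw 91.2 tz [-0.001 -0.001 -1.   ]
units [-0.05  0.04  3.89] spin 0.0
```

```bash
python3 -m jog '[[-0.05,0.04,0.4,0],[-0.05,0.04,1.1,0],[-0.05,0.04,1.9,0],[-0.05,0.04,2.7,0],[-0.05,0.04,3.4,0],[-0.05,0.04,3.8,0],[-0.05,0.04,3.89,0],[-0.05,0.04,3.89,0]]'
python3 -m jog '[[0,0,0,0],[0,0,0,0],[0,0,0,0],[0,0,0,0],[0,0,0,0],[0,0,0,0],[0,0,0,0],[0,0,0,0]]' 1
python3 -c "
from h import *
go(.60,.09,.24)"
```

```text
time_s: 16.5
ee_pos: [0.4411, 0.2658, 0.1222]
tool_rot: [0.03, -3.141, 0.0]
wrist_force: [-0.3, 0.2, 0.3]
finger_gap: 0.0853
grip_force: 0.0
time_s: 17.3
ee_pos: [0.4417, 0.2661, 0.123]
tool_rot: [-0.031, 3.141, -0.0]
wrist_force: [-0.0, -1.7, 4.7]
finger_gap: 0.0174
grip_force: 58.5
t 17.3 ee [0.4417 0.2661 0.123 ] q [ 0.41  0.11  1.96 -0.    1.08 -1.18] toolx yaw -178.9 tooly yaw 91.1 tz [ 0.001 -0.    -1.   ]
units [-5.16 -5.98 -3.89] spin 0.0
```

```bash
python3 -m jog '[[0,0,-0.2,0],[0,0,-0.7,0],[0,0,-1.4,0],[0,0,-2.1,0],[0,0,-2.8,0],[0,0,-3.5,0],[0,0,-4,0],[0,0,-4.2,0]]'
python3 -m jog '[[0,-0.4,0,0],[0,-1.1,0,0],[0,-2,0,0],[-0.6,-3,0,0],[-1.5,-4,0,0],[-2.5,-4.9,0,0],[-3.5,-5.6,0,0],[-4.4,-5.9,0,0]]'
python3 - <<'E'
from h import *
p,d,c=cam('scene'); save('bit',cv2.resize(p[100:360,200:540],None,fx=2,fy=2))
go(.60,.09,.115);s=monitor.get_state();print(s['finger_gap'],s['wrist_force'])
E
```

```text
time_s: 18.1
ee_pos: [0.4416, 0.2665, 0.2494]
tool_rot: [-0.031, 3.14, 0.001]
wrist_force: [0.0, 0.2, -2.8]
finger_gap: 0.0173
grip_force: 58.8
time_s: 18.9
ee_pos: [0.5767, 0.0885, 0.2462]
tool_rot: [0.027, -3.138, 0.002]
wrist_force: [0.4, 0.0, -4.0]
finger_gap: 0.0174
grip_force: 59.0
t 18.95 ee [0.5812 0.0875 0.2463] q [ 0.03  0.12  1.69 -0.    1.32 -1.56] toolx yaw -179.1 tooly yaw 90.9 tz [ 0.003 -0.002 -1.   ]
units [-0.62  0.09  4.38] spin 0.0
0.017616913539540275 [ 4.98069172 -1.13157617 -3.91920225]
```

View pics/bit.png

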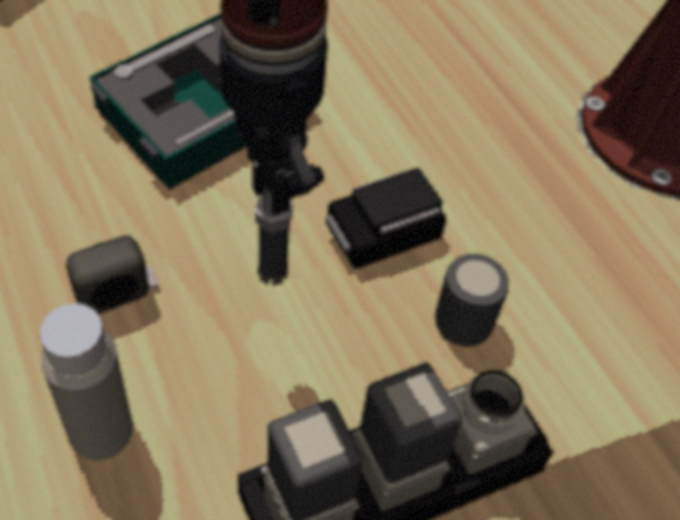

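The cap stands on its rim at (472,300), and the bit hangs vertical from the gripper at (272,235). I lower it crown-down onto clear bench.

```bash
python3 -m jog '[[-0.2,0.05,0.3,0],[-0.5,0.05,0.9,0],[-0.8,0.05,1.7,0],[-0.85,0.05,2.6,0],[-0.85,0.05,3.4,0],[-0.85,0.05,4,0],[-0.85,0.05,4.35,0],[-0.85,0.05,4.35,0]]'
python3 -m jog '[[0,0,0.03,0],[0,0,0.06,0],[0,0,0.09,0],[0,0,0.12,0],[0,0,0.12,0],[0,0,0.12,0],[0,0,0.12,0],[0,0,0.12,0]]'
```

```text
time_s: 19.75
ee_pos: [0.599, 0.094, 0.1145]
tool_rot: [0.032, -3.134, 0.0]
wrist_force: [-0.8, 0.4, -5.0]
finger_gap: 0.0173
grip_force: 59.0
time_s: 20.55
ee_pos: [0.6022, 0.0938, 0.1143]
tool_rot: [-0.031, 3.141, 0.0]
wrist_force: [-0.1, 0.3, -3.2]
finger_gap: 0.0176
grip_force: 59.0
```

```bash
python3 -m jog '[[0,0,0.04,0],[0,0,0.08,0],[0,0,0.12,0],[0,0,0.14,0],[0,0,0.14,0],[0,0,0.14,0],[0,0,0.14,0],[0,0,0.14,0]]'
```

```text
time_s: 21.35
ee_pos: [0.6023, 0.0938, 0.1102]
tool_rot: [-0.031, 3.141, 0.0]
wrist_force: [0.7, 0.3, -2.7]
finger_gap: 0.0175
grip_force: 59.0
```

```bash
python3 -m jog '[[0,0,0.02,0],[0,0,0.04,0],[0,0,0.06,0],[0,0,0.08,0],[0,0,0.08,0],[0,0,0.08,0],[0,0,0.08,0],[0,0,0.08,0]]'
```

```text
time_s: 22.15
ee_pos: [0.6029, 0.0938, 0.109]
tool_rot: [-0.031, 3.14, -0.0]
wrist_force: [-2.1, 0.3, 5.3]
finger_gap: 0.0174
grip_force: 59.8
```

```bash
python3 -m jog '[[0,0,-0.03,0],[0,0,-0.03,0],[0,0,-0.03,0],[0,0,-0.03,0],[0,0,-0.4,0],[0,0,-1.1,0],[0,0,-1.8,0],[0,0,-2.1,0]]' 0
python3 -m jog '[[-0.3,0,0,0],[-0.8,0,0,0],[-1.3,0,0,0],[-1.6,0,0,0],[-1.6,0,0,0],[-1.6,0,0,0],[-1.6,0,0,0],[-1.6,0,0,0]]' 1
python3 - <<'E'
from h import *
for n in('top','scene'):
    p,d,c=cam(n); w=cloud(d,c)
    m=(abs(w[...,0]-.60)<.06)&(abs(w[...,1]-.094)<.04)&(w[...,2]>.135)&(w[...,2]<.152); print(n,'bit top',m.sum(), w[m].mean(0).round(4))
go(.648,.094,.118); print(monitor.get_state()['finger_gap'])
E
```

```text
time_s: 22.95
ee_pos: [0.6041, 0.0939, 0.1741]
tool_rot: [-0.031, 3.136, 0.0]
wrist_force: [0.6, -0.7, 0.5]
finger_gap: 0.0852
grip_force: 0.0
time_s: 23.75
ee_pos: [0.6496, 0.0948, 0.1705]
tool_rot: [0.031, -3.141, -0.0]
wrist_force: [-0.4, -0.7, 0.2]
finger_gap: 0.0001
grip_force: 0.0
top bit top 26 [0.6024 0.0934 0.1458]
scene bit top 96 [0.6029 0.0954 0.1433]
t 23.85 ee [0.6499 0.0948 0.1708] q [ 0.04  0.34  1.58 -0.    1.22 -1.55] toolx yaw -178.9 tooly yaw 91.1 tz [-0. -0. -1.]
units [ 0.06 -0.03  1.76] spin 0.0
0.0005297627267754801
```

The bit stands freely at (0.603, 0.094) with its top at 0.145. I now push it over towards −x with shut fingers.

```bash
python3 -m jog '[[0,0,0.3,0],[0,0,0.7,0],[0,0,1.2,0],[0,0,1.6,0],[0,0,1.76,0],[0,0,1.76,0],[0.2,0,1.76,0],[0.4,0,1.76,0]]'
python3 -m jog '[[0.25,0,0,0],[0.5,0,0,0],[0.75,0,0,0],[1,0,0,0],[1.25,0,0,0],[1.5,0,0,0],[1.7,0,0,0],[1.9,0,0,0]]'
python3 -m jog '[[0,0,0,0],[0,0,-0.3,0],[-0.2,0,-1,0],[-0.5,0,-2,0],[-0.5,0,-3,0],[-0.5,0,-3.6,0],[-0.5,0,-3.6,0],[-0.5,0,-3.6,0]]' 0
python3 - <<'E'
from h import *
p,d,c=cam('scene'); save('lay',cv2.resize(p[100:360,200:540],None,fx=2,fy=2))
go()
E
```

```text
time_s: 24.65
ee_pos: [0.6385, 0.0945, 0.1187]
tool_rot: [-0.031, 3.14, 0.0]
wrist_force: [-0.1, -0.2, -0.5]
finger_gap: 0.0
grip_force: 0.0
time_s: 25.45
ee_pos: [0.5806, 0.0934, 0.1179]
tool_rot: [0.031, -3.141, -0.0]
wrist_force: [0.2, 0.3, 0.3]
finger_gap: 0.0001
grip_force: 0.0
time_s: 26.25
ee_pos: [0.5966, 0.0937, 0.2263]
tool_rot: [-0.031, 3.14, 0.0]
wrist_force: [0.1, -0.8, 0.1]
finger_gap: 0.0852
grip_force: 0.0
t 26.3 ee [0.5957 0.0936 0.2249] q [ 0.04  0.18  1.67 -0.    1.29 -1.55] toolx yaw -178.9 tooly yaw 91.1 tz [-0.002 -0.    -1.   ]
units [0. 0. 0.] spin 0.0
```

View pics/lay.png

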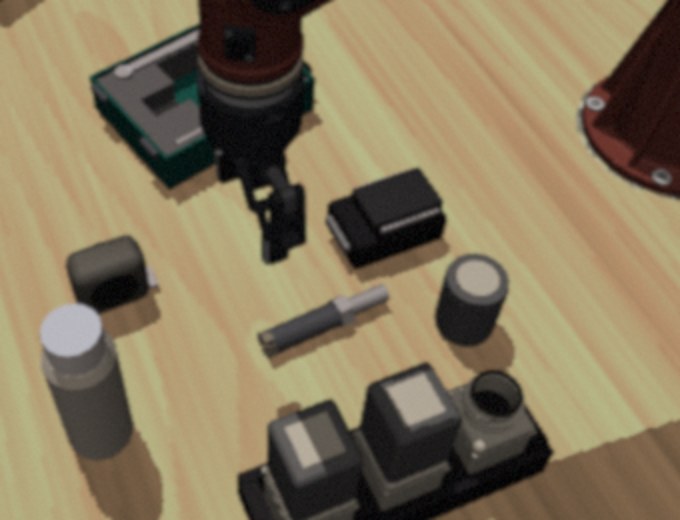

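The bit lies at (325,320), with its crown towards +x (left) and its shank towards the robot. Next I measure its pose.

Run:
```python
from h import *
for n in('top','scene'):
    p,d,c=cam(n); w=cloud(d,c)
    m=(w[...,0]>.42)&(w[...,0]<.66)&(abs(w[...,1]-.11)<.09)&(w[...,2]>.006)&(w[...,2]<.04)
    k,l,st,ct=cv2.connectedComponentsWithStats(m.astype(np.uint8)); i=1+st[1:,4].argmax(); q=w[l==i]
    r=cv2.minAreaRect((q[:,:2]*1000).astype(np.float32)); print(n,len(q),r,q.max(0).round(4))
    vx,vy,x0,y0=cv2.fitLine(q[:,:2].astype(np.float32),cv2.DIST_L2,0,.001,.001).ravel(); a=np.degrees(np.arctan2(vy,vx)); a=(a+90)%180-90
    u=np.array([np.cos(np.radians(a)),np.sin(np.radians(a))]); t=q[:,:2]@u; s=q[:,:2]@[-u[1],u[0]]
    print(' yaw',a,'t',np.percentile(t,[.5,99.5]),'mid s',(np.percentile(s,[2,98])).mean(), 'centre',((np.percentile(t,[.5,99.5]).mean())*u+np.percentile(s,[2,98]).mean()*np.array([-u[1],u[0]])).round(4))
    tb=q[:,2][abs(t-t.mean()-.02)<.02]; print(' barrel top z',np.percentile(tb,95).round(4))
    top=q[q[:,2]>.022]; print(' ridge line mean',top.mean(0).round(4))
```

```text
top 34 ((549.6828002929688, 99.86088562011719), (66.4736557006836, 4.161259174346924), 3.635807514190674) [0.583  0.1037 0.0267]
 yaw 3.6825485 t [0.52215617 0.58784974] mid s 0.0644630218119914 centre [0.5497 0.1   ]
 barrel top z 0.0244
 ridge line mean [0.5487 0.099  0.0241]
scene 828 ((513.62158203125, 87.18205261230469), (144.32070922851562, 31.819482803344727), 3.7724616527557373) [0.5865 0.1044 0.0321]
 yaw 3.6302185 t [0.44680108 0.58992586] mid s 0.05486631557674095 centre [0.5138 0.0876]
 barrel top z 0.0288
 ridge line mean [0.5214 0.0883 0.0261]
```

```bash
python3 -c "
from h import *
go(.5136,.0873,.06,dyaw=2.6)"
```

```text
t 26.4 ee [0.595  0.0936 0.2238] q [ 0.04  0.18  1.67 -0.    1.29 -1.55] toolx yaw -178.9 tooly yaw 91.1 tz [-0.004 -0.    -1.   ]
units [ 2.7  -0.16  5.47] spin -0.52
```

```bash
python3 -m jog '[[0.4,0,0.2,-0.1],[1,-0.1,0.7,-0.3],[1.7,-0.13,1.5,-0.52],[2.3,-0.16,2.5,-0.52],[2.65,-0.16,3.5,-0.52],[2.7,-0.16,4.5,-0.52],[2.7,-0.16,5.2,-0.52],[2.7,-0.16,5.4,-0.52]]'
python3 -m jog '[[0,0,0,0],[0,0,0,0],[0,0,0,0],[0,0,0,0],[0,0,0,0],[0,0,0,0],[0,0,0,0],[0,0,0,0]]'
python3 -c "
from h import *
go(.5136,.0873,.003)"
```

```text
time_s: 27.2
ee_pos: [0.5113, 0.0871, 0.0597]
tool_rot: [0.102, -3.131, -0.0]
wrist_force: [-0.1, -0.2, 0.1]
finger_gap: 0.0854
grip_force: 0.0
time_s: 28.0
ee_pos: [0.5153, 0.0873, 0.064]
tool_rot: [-0.102, 3.14, 0.0]
wrist_force: [-0.6, -0.2, 0.3]
finger_gap: 0.0855
grip_force: 0.0
t 28.0 ee [0.5153 0.0873 0.064 ] q [ 0.03  0.21  1.97  0.    0.96 -1.6 ] toolx yaw -176.3 tooly yaw 93.7 tz [ 0.  0. -1.]
units [0.06 0.   2.03] spin 0.0
```

```bash
python3 -m jog '[[0.05,0,0.2,0],[0.05,0,0.5,0],[0.05,0,0.9,0],[0.05,0,1.3,0],[0.05,0,1.6,0],[0.05,0,1.8,0],[0.05,0,1.9,0],[0.05,0,1.95,0]]'
python3 -m jog '[[0,0,0,0],[0,0,0,0],[0,0,0,0],[0,0,0,0],[0,0,0,0],[0,0,0,0],[0,0,0,0],[0,0,0,0]]' 1
python3 -c "
from h import *
go(.5136,.0873,.15);print(monitor.get_state()['finger_gap'])"
```

```text
time_s: 28.8
ee_pos: [0.5137, 0.0872, 0.005]
tool_rot: [0.102, -3.139, -0.0]
wrist_force: [-0.7, 0.4, 0.2]
finger_gap: 0.0855
grip_force: 0.0
time_s: 29.6
ee_pos: [0.5144, 0.0871, 0.0062]
tool_rot: [-0.103, 3.139, -0.0]
wrist_force: [-1.5, -1.0, 6.0]
finger_gap: 0.0259
grip_force: 59.1
t 29.6 ee [0.5144 0.0871 0.0062] q [ 0.03  0.31  1.98 -0.    0.84 -1.6 ] toolx yaw -176.3 tooly yaw 93.7 tz [ 0.001 -0.    -1.   ]
units [ 0.02  0.01 -4.79] spin 0.0
0.02594925232652663
```

```bash
python3 -m jog '[[0,0,-0.2,0],[0,0,-0.6,0],[0,0,-1.2,0],[0,0,-1.9,0],[0,0,-2.6,0],[0,0,-3.2,0],[0,0,-3.6,0],[0,0,-3.7,0]]'
python3 -c "
from h import *
go(.521,-.258,.115,dyaw=10.3)"
```

```text
time_s: 30.4
ee_pos: [0.5147, 0.0873, 0.1181]
tool_rot: [-0.102, 3.137, 0.0]
wrist_force: [-0.1, 0.6, -3.9]
finger_gap: 0.0257
grip_force: 59.4
t 30.4 ee [0.5147 0.0873 0.1181] q [ 0.03  0.13  1.95  0.    1.06 -1.6 ] toolx yaw -176.3 tooly yaw 93.7 tz [ 0.003  0.    -1.   ]
units [  0.54 -11.5    0.1 ] spin -2.06
```

```bash
python3 -m jog '[[0,-0.5,0,-0.2],[0.1,-1.4,0,-0.5],[0.2,-2.6,0,-0.9],[0.25,-3.9,0,-1.3],[0.3,-5.3,0,-1.7],[0.35,-6.6,0,-2],[0.4,-7.9,0,-2.06],[0.45,-9,0,-2.06]]'
python3 -m jog '[[0.3,-0.9,0,0],[0.4,-1.6,0,0],[0.5,-2.2,0,0],[0.5,-2.4,0,0],[0.5,-2.4,0,0],[0.5,-2.4,0,0],[0.5,-2.4,0,0],[0.5,-2.4,0,0]]'
cat > bm.py <<'E'
from h import *
go(.521,-.258,.07)
s=monitor.get_state(); e=s['ee_pos']
r=np.radians(14); M=np.array([[np.cos(r),-np.sin(r)],[np.sin(r),np.cos(r)]])
for n in('scene','top'):
    p,d,c=cam(n); np.savez(n+'1.npz',p=p,d=d); w=cloud(d,c); v=(w[...,:2]-e[:2])@M
    m=(abs(v[...,0])<.11)&(abs(v[...,1])<.022)&(w[...,2]>e[2]-.012)&(w[...,2]<e[2]+.026)
    q=v[m]; z=w[m][:,2]; print(n,m.sum(),'x ends',np.percentile(q[:,0],[.5,99.5]).round(4))
    for a,b in((-.08,-.03),(-.03,-.012),(.015,.045),(.045,.08)):
        k=(q[:,0]>a)&(q[:,0]<b); 
        if k.sum()>5: print('  ',a,b,k.sum(),'y',np.percentile(q[k,1],[5,95]).round(4),'z',np.percentile(z[k],[5,50,95]).round(4))
E
python3 bm.py
```

```text
time_s: 31.2
ee_pos: [0.5169, -0.1847, 0.1152]
tool_rot: [0.382, -3.117, -0.002]
wrist_force: [0.7, 0.0, -4.2]
finger_gap: 0.0261
grip_force: 59.7
time_s: 32.0
ee_pos: [0.5208, -0.2555, 0.1163]
tool_rot: [0.386, -3.118, -0.001]
wrist_force: [0.2, -0.3, -3.9]
finger_gap: 0.0262
grip_force: 59.6
t 32.0 ee [ 0.5208 -0.2555  0.1163] q [-0.58  0.25  1.81  0.    1.09 -2.39] toolx yaw -165.9 tooly yaw 104.1 tz [-0.  0. -1.]
units [ 0.01 -0.08  1.54] spin 0.0
scene 545 x ends [-0.0717  0.072 ]
   -0.08 -0.03 99 y [-0.0029  0.0093] z [0.1227 0.1311 0.1359]
   -0.03 -0.012 32 y [0.0097 0.0159] z [0.1133 0.1264 0.1323]
   0.015 0.045 149 y [-0.0065  0.0136] z [0.1199 0.1339 0.1394]
   0.045 0.08 178 y [-0.0113  0.0139] z [0.1139 0.1308 0.1389]
top 258 x ends [-0.0674  0.069 ]
   -0.08 -0.03 75 y [-0.0076  0.0077] z [0.1287 0.1326 0.1367]
   0.015 0.045 75 y [-0.0036  0.014 ] z [0.1232 0.1352 0.1396]
   0.045 0.08 108 y [-0.0109  0.0144] z [0.1256 0.1352 0.1395]
```

Run:
```python
from m import *
def edges(t,lo,hi):
    t=np.sort(t); a=t[t<(lo+hi)/2]; b=t[t>(lo+hi)/2]; return np.percentile(a,99),np.percentile(b,1)
for n,yw,c in(('scene',14.0,(.521,-.258)),('top',14.0,(.521,-.258))):
    r=np.radians(yw); M=np.array([[np.cos(r),-np.sin(r)],[np.sin(r),np.cos(r)]]); w=W[n]; v=(w[...,:2]-c)@M; ins=(w[...,2]>.047)&(w[...,2]<.058)
    for a,b in((-.07,-.055),(-.055,-.04),(.04,.055),(.055,.07)):
        k=ins&(v[...,0]>a)&(v[...,0]<b)&(abs(v[...,1])<.05); e=edges(v[k][:,1],0,0); print(n,a,b,'y edges',np.round(e,4),'mid',np.mean(e).round(4),'w',np.round(e[1]-e[0],4))
    k=ins&(abs(v[...,1])<.008)&(abs(v[...,0])<.105); e=edges(v[k][:,0],0,0); print(n,'x edges',np.round(e,4),'mid',np.mean(e).round(4),'len',np.round(e[1]-e[0],4))
    for s in(1,-1):
        k=ins&(abs(v[...,1]*s-.035)<.012)&(abs(v[...,0])<.07); e=edges(v[k][:,0],0,0); print(n,'notch x',s,np.round(e,4),'mid',np.mean(e).round(4))
```

```text
scene -0.07 -0.055 y edges [-0.0116  0.0117] mid 0.0001 w 0.0234
scene -0.055 -0.04 y edges [-0.013   0.0107] mid -0.0012 w 0.0237
scene 0.04 0.055 y edges [-0.0179  0.0169] mid -0.0005 w 0.0348
scene 0.055 0.07 y edges [-0.0191  0.0163] mid -0.0014 w 0.0354
scene x edges [-0.0831  0.0751] mid -0.004 len 0.1582
scene notch x 1 [-0.0343  0.0246] mid -0.0048
scene notch x -1 [-0.0343  0.025 ] mid -0.0046
top -0.07 -0.055 y edges [-0.0133  0.0133] mid -0.0 w 0.0265
top -0.055 -0.04 y edges [-0.0136  0.0131] mid -0.0003 w 0.0266
top 0.04 0.055 y edges [-0.0179  0.0182] mid 0.0001 w 0.0361
top 0.055 0.07 y edges [-0.0182  0.0178] mid -0.0002 w 0.036
top x edges [-0.0871  0.0717] mid -0.0077 len 0.1588
top notch x 1 [-0.0381  0.0228] mid -0.0077
top notch x -1 [-0.0384  0.0224] mid -0.008
```

The slot widths and length match the text (36, 26 and 158 mm). The recess centre is at about (0.5152, −0.2595).

```bash
python3 -c "
from h import *
go(.5155,-.2608,.075)"
```

```text
t 32.1 ee [ 0.5209 -0.2559  0.1164] q [-0.58  0.25  1.81  0.    1.09 -2.39] toolx yaw -165.9 tooly yaw 104.1 tz [-0.  0. -1.]
units [ 0.21 -0.12  1.38] spin 0.0
```

```bash
python3 -m jog '[[0.1,-0.06,0,0],[0.21,-0.12,0.1,0],[0.21,-0.12,0.4,0],[0.21,-0.12,0.7,0],[0.21,-0.12,1,0],[0.21,-0.12,1.25,0],[0.21,-0.12,1.38,0],[0.21,-0.12,1.38,0]]'
python3 -m jog '[[0,0,0,0],[0,0,0,0],[0,0,0,0],[0,0,0,0],[0,0,0,0],[0,0,0,0],[0,0,0,0],[0,0,0,0]]'
python3 -c "
from h import *
go(.5155,-.2608,.025)"
```

```text
time_s: 32.9
ee_pos: [0.5149, -0.2611, 0.0738]
tool_rot: [0.384, -3.116, -0.002]
wrist_force: [0.0, 0.6, -3.6]
finger_gap: 0.0259
grip_force: 59.6
time_s: 33.7
ee_pos: [0.5156, -0.2616, 0.075]
tool_rot: [0.384, -3.118, -0.0]
wrist_force: [1.0, 0.3, -4.3]
finger_gap: 0.0258
grip_force: 59.6
t 33.7 ee [ 0.5156 -0.2616  0.075 ] q [-0.59  0.3   1.83 -0.    1.01 -2.41] toolx yaw -166.0 tooly yaw 104.0 tz [-0. -0. -1.]
units [-0.    0.03  1.67] spin 0.0
```

```bash
python3 -m jog '[[0,0.03,0.15,0],[0,0.03,0.3,0],[0,0.03,0.45,0],[0,0.03,0.6,0],[0,0.03,0.75,0],[0,0.03,0.9,0],[0,0.03,1.05,0],[0,0.03,1.1,0]]'
```

```text
time_s: 34.5
ee_pos: [0.515, -0.2605, 0.0412]
tool_rot: [0.384, -3.117, -0.001]
wrist_force: [-0.2, 0.0, -3.2]
finger_gap: 0.0262
grip_force: 59.6
```

Inside the recess with no contact force. I continue lowering.

```bash
python3 -m jog '[[0,0,0.08,0],[0,0,0.16,0],[0,0,0.24,0],[0,0,0.32,0],[0,0,0.4,0],[0,0,0.46,0],[0,0,0.46,0],[0,0,0.46,0]]'
```

```text
time_s: 35.3
ee_pos: [0.5154, -0.2607, 0.0281]
tool_rot: [0.384, -3.118, -0.0]
wrist_force: [0.9, -0.3, -3.2]
finger_gap: 0.0259
grip_force: 59.6
```

```bash
python3 -m jog '[[0,0,0.03,0],[0,0,0.06,0],[0,0,0.09,0],[0,0,0.12,0],[0,0,0.12,0],[0,0,0.12,0],[0,0,0.12,0],[0,0,0.12,0]]'
```

```text
time_s: 36.1
ee_pos: [0.5154, -0.2609, 0.0254]
tool_rot: [0.384, -3.118, 0.0]
wrist_force: [-3.6, 1.8, 6.1]
finger_gap: 0.0258
grip_force: 60.5
```

Contact came at the predicted height. I release with the fingers part open and rise clear.

```bash
python3 -m jog '[[0,0,0,0],[0,0,0,0],[0,0,0,0],[0,0,0,0],[0,0,-0.1,0],[0,0,-0.4,0],[0,0,-1,0],[0,0,-1.8,0]]' 0.4
python3 -m jog '[[0,0.5,-0.8,0.5],[0,1.3,-1.8,1],[0,2.3,-2.8,1.5],[0,3.4,-3.6,2],[0,4.5,-4,2.5],[0,5.5,-4,3],[0,6.3,-4,3.5],[0,6.6,-4,4]]'
python3 - <<'E'
from h import *
go()
r=np.radians(14); M=np.array([[np.cos(r),-np.sin(r)],[np.sin(r),np.cos(r)]])
for n in('scene','top'):
    p,d,c=cam(n); w=cloud(d,c); v=(w[...,:2]-(.521,-.258))@M
    for a,b in((-.08,-.04),(.04,.078)):
        k=(v[...,0]>a)&(v[...,0]<b)&(abs(v[...,1])<.012)&(w[...,2]<.06); print(n,a,b,'z top',np.nanpercentile(w[k][:,2],[50,95]).round(4))
    k=(abs(v[...,0])<.085)&(abs(v[...,1])<.004)&(w[...,2]>.036)&(w[...,2]<.0485)
    q=v[k][:,0]; print(n,'x ends of bit in that frame',np.percentile(q,[1,99]).round(4),k.sum())
    m=(abs(w[...,0]-.37)<.06)&(abs(w[...,1]-.135)<.06)&(w[...,2]>.078)&(w[...,2]<.088); print(n,'cap top',w[m].mean(0).round(4),np.percentile(w[m][:,2],[5,95]).round(4))
    if n=='scene': A=cv2.resize(p[80:340,180:540],None,fx=2,fy=2); save('end',A)
E
```

```text
time_s: 36.9
ee_pos: [0.5146, -0.2602, 0.0786]
tool_rot: [0.384, -3.116, -0.002]
wrist_force: [0.5, -0.2, -0.5]
finger_gap: 0.0512
grip_force: 0.0
time_s: 37.7
ee_pos: [0.4668, -0.0667, 0.1996]
tool_rot: [0.163, 3.136, 0.001]
wrist_force: [-0.6, -1.2, 0.5]
finger_gap: 0.0516
grip_force: 0.0
t 37.7 ee [ 0.4668 -0.0667  0.1996] q [-0.29 -0.09  2.    0.    1.23 -1.76] toolx yaw 174.0 tooly yaw 84.0 tz [ 0.001  0.    -1.   ]
units [0. 0. 0.] spin 0.0
scene -0.08 -0.04 z top [0.0426 0.0492]
scene 0.04 0.078 z top [0.046  0.0503]
scene x ends of bit in that frame [-0.0777  0.0656] 121
scene cap top [0.3771 0.1402 0.0821] [0.0796 0.0844]
top -0.08 -0.04 z top [0.0409 0.0452]
top 0.04 0.078 z top [0.0448 0.052 ]
top x ends of bit in that frame [-0.0802  0.0613] 117
top cap top [0.3743 0.1392 0.0823] [0.0791 0.086 ]
```

View pics/end.png

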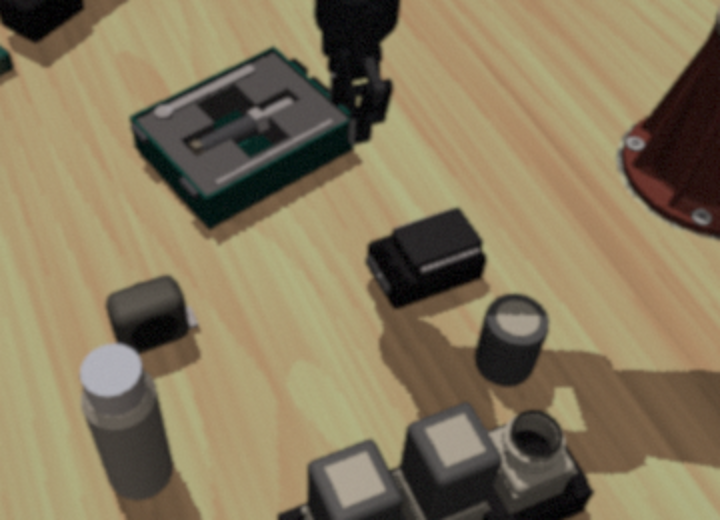

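The bit lies in the recess at (240,125), crown at the wide +x end. It is about 1.6 mm off centre and at the right height. The cap stands at (512,340) and the bystanders have not moved. I hand in the job.

```bash
python3 -m jog '[[0,0,0,0],[0,0,0,0],[0,0,0,0],[0,0,0,0],[0,0,0,0],[0,0,0,0],[0,0,0,0],[0,0,0,0]]'; python3 -c "
from h import *
print(arm.close_job())"
```

```text
time_s: 38.6
ee_pos: [0.4674, -0.0687, 0.1986]
tool_rot: [-0.163, -3.137, -0.0]
wrist_force: [0.4, -0.7, -0.6]
finger_gap: 0.0513
grip_force: 0.0
the job is handed in; nothing more can be done
None
```

I handed the job in at 38.6 s of the 72 s allowed: the cap stands on its open rim on the bench, the bit lies home in the recess crown to +x (about 1.6 mm off centre by the cameras), and the battery pack, tape measure and spray can look unmoved; the hand-in returned no verdict.

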